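Unstack the garnish pots into their wells

ROBOT

A 7-joint arm with a two-finger parallel gripper is mounted at the origin on the work surface. World frame = base frame: x ahead of the robot, y to its left, z up, the work surface at z = 0. Lengths are in m, angles in degrees, forces in N, time in s.
With the tool pointing down it reaches from about 0.425 to 0.875 m from the base axis. Payload 4.7 kg.
Tool frame: the origin (TCP) lies on the centre line of the jaws, within the pads' length; the fingertips stand 11 mm ahead of it and the grasp point (between the pads) lies 8 mm behind it (finger_overhang is the x of the fingertips in the tool frame, in m); x points along the fingers, z is the direction in which the jaws open and shut, and the axes are right-handed (so a half turn about x gives the same grasp; the last joint's range is limited). The gripper opens to 87 mm and grips with 3 to 60 N. Pads are 19 mm wide; open, the fingers measure 117 mm over their backs; the gripper's body (75 mm by 190 mm) begins 51 mm behind the grasp point.
Start: joints at [76.496, 18.392, -4.016, 83.108, 1.295, 78.541, -3.26], TCP at [0.161, -0.63, 0.234] pointing down, gripper open.
Joint ranges: [-163.93, 163.93], [-17.29, 119.83], [-79.2, 71.16], [3.27, 140.29], [-89.18, 269.18], [5.43, 117.66], [-154.24, 154.24]. Speed limits (degrees/s): [147.25, 147.25, 180, 180, 180, 180, 180].

INTERFACE

Orientations are given as [roll, pitch, yaw] about the fixed x, y, z axes, in that order (R = Rz(yaw) Ry(pitch) Rx(roll)).
In Python, from cell import get_obs, read_camera, sign_off, cut_out, finger_overhang gives the robot as it stands.
- The arm moves only by the tool servo_tool, never from a script. Its argument "rows" is one flat list of numbers, 5 for each row, row after row: the shift along the world's x, y, z in mm, then the turn about the world's z in degrees, then the closure, from 0 (fully open) to 1 (shut). A call has 1 to 10 rows; each row is the pose to reach, as a shift and turn from the pose commanded when the call began; what a row does not reach only later rows make up. A row lasts 1/12 s, in which the tool goes at most 41.7 mm and 7.16 degrees, less where a joint would pass 70% of its speed; a pose out of reach is approached as far as the arm can. A call with a gripper value outside its range is refused whole. The fingers move at their own pace and stop on an object; "force" is the grip in N (left out, the last holds). Time passes only in rows, so rows that repeat a pose let the fingers close. It gives the time, the measured TCP pose, the force and the opening at its end, in the units of the state.
- get_obs(): the state, without advancing time (a new reading comes with each control period).
- read_camera(name): name is "side" or "top"; returns a dict with "frame" (420x560x3 uint8, blue, green, red), "range_z" (420x560 float32, m along the optical axis (not along the pixel's ray), 0 where there is no reading), "intrinsics" (3x3 intrinsics, pixels), "cam_to_world" (4x4, takes a point from camera to world coordinates). Camera axes: x right, y down, z forward; pixel columns grow to the right and rows downward; lengths in m; the calibration is good to about 2 mm. A picture is of the moment at which its call begins.
- sign_off(): hands the job in, once; it reports no verdict.
Trained networks look in a picture, given as the dict that the camera call returned (one of the last four; its "shot" number tells which), for a name from the list of things; names that differ only in an ending like _2 or _b are one class to them, and where a whole thing is asked for, a point or a joint stands for the part that bears it (a point fixed in the world has none). Each returns a list of dicts, best first, with "score" (0 to 1); they miss things now and then, are a little off and sometimes report something else, mostly with a low value. They report only what shows in the picture. A call takes as long as a camera call.
- cut_out(name, picture): "pixels" (420x560 bool, what is visible of it) and "extent" ([centre column, centre row, width, height] in pixels, round what is visible of it).
The state is a dict: "time_s": time; "qpos": joint angles; "joint_velocities": joint speeds; "effort": joint torques, N m; "tool_pos": TCP position; "tool_rot": TCP orientation; "force": force on the tool from outside, world axes, zero at the start; "wrist_torque": the same for the moment, N m; "grip_width": finger opening in m.
Only numpy, scipy, OpenCV 4.12 (cv2) and the standard library are available. Lean on these libraries where they do the work, as an engineer would, in place of code of your own. Each camera call takes 0.05 s, during which the arm holds its last target.

TASK

The lidded garnish pots came stacked two and two on the grey tray: set up the serving counter by taking the stacks apart, one pot at a time, and standing each pot upright and flat on the floor of the well made in its own shape and size (oblong, big square, small square, round). Do not lift a big pot while another still stands on it, do not tip any pot, and leave the shaker and the glass jar where they are.

Things in the scene. Friction and masses are not known exactly. Their poses are not given: they have to be found in the camera images.
- oblong_pot_mid (a point): Oblong steel pot with a fixed flat lid (white panel in a steel border), straight sides: 104 (x) x 54 (y) x 52 mm high, about 0.26 kg. The point is its centre, half-way up; x along the long side, z up. It starts with its underside 6 mm above the table on the grey tray, with a small pot (the round or the small square one) standing on its lid.
- square_pot_mid (a point): Big square steel pot with a fixed flat lid (white panel in a steel border), straight sides: 64 x 64 x 52 mm high, about 0.24 kg. The point is its centre, half-way up; x and y square to its sides, z up. It starts with its underside 6 mm above the table on the grey tray, with a small pot (the round or the small square one) standing on its lid.
- round_pot_mid (a point): Round steel pot with a fixed flat lid (white panel in a steel border), straight sides: 46 mm in diameter, 48 mm high, about 0.12 kg. The point is its centre, half-way up; z up. It starts standing on the lid of one of the two big pots.
- small_pot_mid (a point): Small square steel pot with a fixed flat lid (white panel in a steel border), straight sides: 44 x 44 x 48 mm high, about 0.13 kg. The point is its centre, half-way up; x and y square to its sides, z up. It starts standing on the lid of one of the two big pots.
- oblong_well_floor (a point): Fixed shallow well on the table: aluminium frame 4 mm thick around a black rubber floor. The floor is 3 mm and the top of the frame 9 mm above the table. The point is the centre of the floor; z up, x along its long side. Inside 118 (x) x 68 (y) mm.
- square_well_floor (a point): Fixed shallow well on the table: aluminium frame 4 mm thick around a black rubber floor. The floor is 3 mm and the top of the frame 9 mm above the table. The point is the centre of the floor; z up, x and y square to its sides. Inside 78 x 78 mm.
- round_well_floor (a point): Fixed shallow well on the table: round aluminium frame 4 mm thick around a black rubber floor. The floor is 3 mm and the top of the frame 9 mm above the table. The point is the centre of the floor; z up, inside 62 mm in diameter.
- small_well_floor (a point): Fixed shallow well on the table: aluminium frame 4 mm thick around a black rubber floor. The floor is 3 mm and the top of the frame 9 mm above the table. The point is the centre of the floor; z up, x and y square to its sides. Inside 58 x 58 mm.
- shaker_mid (a point): Bystander, loose, not to be disturbed: small glass shaker with a metal cap, 39 mm in diameter, 66 mm high, standing between the two far wells. The point is its centre, half-way up; z up.
- jar_mid (a point): Bystander, loose, not to be disturbed: closed glass jar with a metal cap, 60 mm in diameter, 85 mm high, standing on the robot's left at the far side. The point is its centre, half-way up; z up.

How it is judged:
By the outcome, as a careful person would: the job done as asked, in the order asked, and still so for the second after the job is handed in, with the robot touching nothing.
It also fails if it takes over 104 s, if anything falls off the work surface, if the arm or the gripper's body presses on something with over 40 N, if the wrist force passes 120 N, or if a joint passes its speed limit or range.

## Working session

There is one attempt and no reset: what is moved stays moved. The work goes in short steps, Python scripts to look and compute and a tool call to move; the robot and the scene stay as the last step left them, time stands still between calls to the robot, and variables do not carry over. Pictures are saved under pics/ and viewed, and the job is handed in when it is done.

Besides the shell and the picture viewer there is one more tool, called as name(argument=value, ...), one argument or row to a line, values as JSON. servo_tool: Moves the arm, as the interface text tells. Its arguments: {"type":"object","properties":{"rows":{"type":"array"},"force":{"type":"number"}},"required":["rows"]}

```bash
mkdir -p pics; ls
cat > h.py <<'E'
import numpy as np, cv2
from cell import *
def pts(p,mask=None):
    d=p["range_z"];K=np.array(p["intrinsics"]);T=np.array(p["cam_to_world"])
    v,u=np.mgrid[0:d.shape[0],0:d.shape[1]]
    P=np.stack([(u-K[0,2])/K[0,0]*d,(v-K[1,2])/K[1,1]*d,d],-1)@T[:3,:3].T+T[:3,3]
    P[d==0]=np.nan
    return P
E
python3 - <<'E'
from h import *
o=get_obs();print({k:np.round(v,3).tolist() for k,v in o.items()})
for n in("top","side"):
    p=read_camera(n);cv2.imwrite(f"pics/{n}0.png",p["frame"]);print(np.round(p["cam_to_world"],3),p["intrinsics"])
E
```

```text
pics
{'time_s': 0.0, 'qpos': [76.495, 18.44, -4.017, 83.174, 1.297, 78.541, -3.261], 'joint_velocities': [0.093, -0.013, 0.096, -0.021, 0.009, -0.02, -0.043], 'effort': [0.0, -49.129, -0.404, -31.253, -0.064, 0.044, 0.0], 'tool_pos': [0.161, -0.629, 0.232], 'tool_rot': [-176.016, 89.89, 108.3], 'force': [2.15, 0.026, -0.246], 'wrist_torque': [-0.017, -0.008, -0.014], 'grip_width': 0.087}
[[ 2.600e-02 -9.920e-01  1.220e-01  4.330e-01]
 [-1.000e+00 -2.600e-02 -1.000e-03  2.800e-02]
 [ 4.000e-03 -1.220e-01 -9.920e-01  1.137e+00]
 [ 0.000e+00  0.000e+00  0.000e+00  1.000e+00]] [[530.62631088   0.         276.99763004]
 [  0.         530.62631088 201.36938905]
 [  0.           0.           1.        ]]
[[-0.949 -0.205  0.241  0.384]
 [-0.316  0.662 -0.68   0.525]
 [-0.02  -0.721 -0.692  0.603]
 [ 0.     0.     0.     1.   ]] [[416.27907454   0.         284.31936115]
 [  0.         416.27907454 209.6778022 ]
 [  0.           0.           1.        ]]
```

Run:
```python
from h import *
names="oblong_pot_mid square_pot_mid round_pot_mid small_pot_mid oblong_well_floor square_well_floor round_well_floor small_well_floor shaker_mid jar_mid".split()
for n in("top","side"):
    p=read_camera(n);P=pts(p)
    np.savez(f"{n}0.npz",P=P,f=p["frame"])
    for m in names:
        for r in cut_out(m,p)[:2]:
            q=P[r["pixels"]];z=q[:,2];zt=np.nanpercentile(z,95)
            t=q[np.abs(z-zt)<.006]
            rect=cv2.minAreaRect((t[:,:2]*1000).astype(np.float32))
            print(n,m,round(r["score"],2),np.round(r["extent"]),"ztop",round(zt,3),"med",np.round(np.nanmedian(t,0),3),"rect",np.round(rect[0],1),np.round(rect[1],1),round(rect[2],1))
```

```text
top oblong_pot_mid 0.88 [346. 256.  34.  55.] ztop 0.064 med [ 0.439 -0.114  0.059] rect [ 459.6 -114.6] [103.3  53.9] 9.2
top square_pot_mid 0.58 [276. 263.  40.  33.] ztop 0.065 med [0.432 0.019 0.06 ] rect [444.4  24.6] [63.4 63.3] 82.6
top round_pot_mid 0.6 [277. 260.  26.  24.] ztop 0.11 med [0.448 0.026 0.107] rect [447.1  26.7] [43.6 43.6] 46.3
top small_pot_mid 0.91 [346. 255.  26.  25.] ztop 0.11 med [ 0.461 -0.109  0.107] rect [ 460.  -109.4] [43.7 44. ] 12.7
top small_pot_mid 0.74 [139. 172.  39.  34.] ztop 0.088 med [0.621 0.317 0.086] rect [621.5 316.8] [51.1 51. ] 2.1
top oblong_well_floor 0.83 [427. 256.  58.  40.] ztop 0.01 med [ 0.467 -0.293  0.007] rect [ 466.2 -293.8] [ 75.9 127.6] 6.5
top square_well_floor 0.58 [348. 168.  49.  39.] ztop 0.011 med [ 0.655 -0.125  0.007] rect [ 654.9 -125.9] [86.6 86.2] 6.3
top round_well_floor 0.84 [160. 262.  37.  37.] ztop 0.011 med [0.442 0.273 0.007] rect [441.1 272.3] [67.3 70. ] 1.5
top small_well_floor 0.62 [226. 156.  36.  29.] ztop 0.011 med [0.664 0.142 0.008] rect [664.2 142.9] [66.4 66.4] 10.2
top small_well_floor 0.28
[... 943 characters left out ...]
ll_floor 0.83 [266. 186.  44.  33.] ztop 0.01 med [ 0.655 -0.124  0.006] rect [ 655.9 -126.3] [87.1 89.6] 6.8
side round_well_floor 0.84 [313. 385.  51.  48.] ztop 0.01 med [0.442 0.273 0.007] rect [442.9 271.8] [69.  69.1] 78.4
side round_well_floor 0.55 [366. 157.  37.  36.] ztop 0.009 med [ 0.463 -0.305  0.004] rect [ 467.9 -294.3] [ 74.5 131.2] 5.7
side small_well_floor 0.92 [209. 280.  45.  34.] ztop 0.01 med [0.665 0.148 0.008] rect [665.1 142.4] [66.5 68.1] 9.0
side shaker_mid 0.62 [257. 219.  21.  34.] ztop 0.065 med [ 0.628 -0.002  0.064] rect [628.9  -3. ] [30.9 29.4] 17.3
side jar_mid 0.77 [179. 366.  53.  66.] ztop 0.087 med [0.622 0.318 0.085] rect [623.1 316.2] [51.6 52.6] 31.6
```

View pics/top0.png

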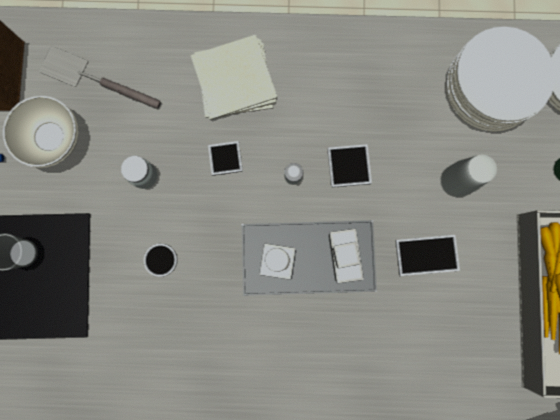

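View pics/side0.png

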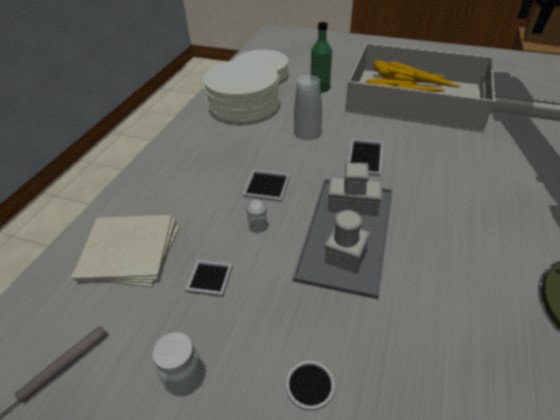

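servo_tool(
  rows=[8,14,0,2,0,24,42,0,7,0,40,70,0,12,0,57,99,0,17,0,74,128,0,22,0,90,157,0,27,0,107,186,0,32,0,124,215,0,37,0,141,245,0,42,0,158,275,0,47,0],
  force=25,
)

```text
time_s: 2.03
tool_pos: [0.3192, -0.3534, 0.2338]
tool_rot: [-42.0, 90.0, -70.4]
force: [1.4, -0.6, -0.4]
grip_width: 0.0869
```

servo_tool(
  rows=[17,29,0,5,0,34,58,0,10,0,51,87,0,15,0,68,116,0,20,0,85,145,0,25,0,102,177,0,30,0,119,207,0,35,0,135,235,0,40,0,141,245,0,41.5,0,141,245,0,41.5,0],
)

```text
time_s: 2.87
tool_pos: [0.4611, -0.1063, 0.234]
tool_rot: [11.1, 89.9, 24.3]
force: [-0.7, -0.5, 0.8]
grip_width: 0.0874
```

```bash
cat > s.py <<'E'
from h import *
o=get_obs();r=np.radians(o["tool_rot"])
from scipy.spatial.transform import Rotation as R
M=R.from_euler("xyz",o["tool_rot"],degrees=True).as_matrix()
print(o["time_s"],np.round(np.array(o["tool_pos"])*1000,1),"jaw",round(np.degrees(np.arctan2(M[1,2],M[0,2])),1),"x",np.round(M[:,0],3),"F",np.round(o["force"],1),"w",round(o["grip_width"],4),"q7",round(o["qpos"][6]))
E
python3 s.py
```

```text
2.8667 [ 461.1 -106.3  234. ] jaw 13.2 x [ 0.001  0.001 -1.   ] F [-0.7 -0.5  0.8] w 0.0874 q7 25
```

servo_tool(
  rows=[0,0.5,-25,0,0,0,0.5,-60,0,0,0,0.5,-95,0,0,0,0.5,-125,0,0,0,0.5,-145,0,0,0,0.5,-153,0,0,0,0.5,-153,0,0],
)

```text
time_s: 3.45
tool_pos: [0.4577, -0.1103, 0.0788]
tool_rot: [150.6, 89.8, 163.3]
force: [-1.6, 0.2, 0.5]
grip_width: 0.0866
```

```bash
python3 s.py
python3 - <<'E'
from h import *
p=read_camera("side");f=p["frame"];cv2.imwrite("pics/a.png",cv2.resize(f[120:320,240:460],(800,727)[:2])[:600])
E
python3 s.py
```

```text
3.45 [ 457.7 -110.3   78.8] jaw 12.7 x [-0.004  0.001 -1.   ] F [-1.6  0.2  0.5] w 0.0866 q7 19
3.5 [ 459.1 -110.3   80.4] jaw 12.7 x [-0.001  0.    -1.   ] F [-0.8 -0.8 -0.2] w 0.0871 q7 19
```

View pics/a.png

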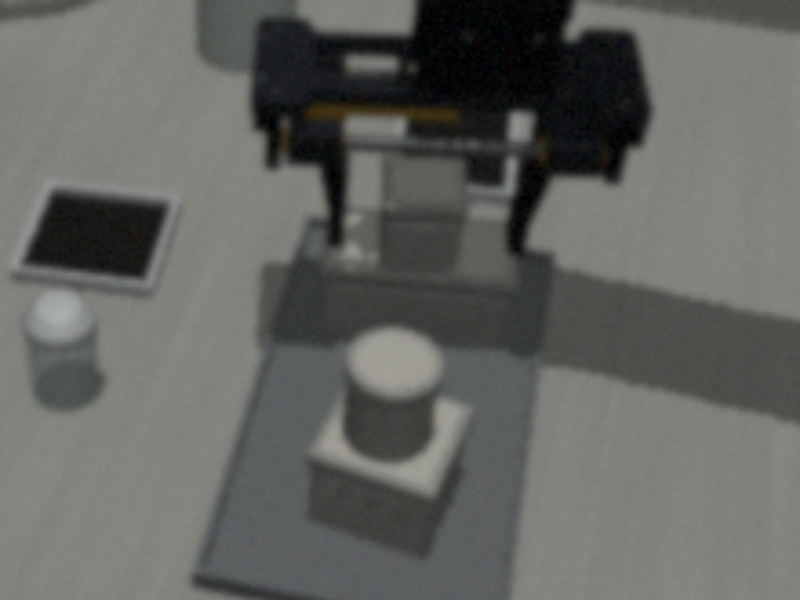

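The small pot (about pixel (425,180) in the crop) sits between the fingers, with the tips just above the oblong lid. I'll close on it.

servo_tool(
  rows=[0,0,0,0,0.3,0,0,0,0,0.45,0,0,0,0,0.6,0,0,0,0,0.7,0,0,0,0,0.8,0,0,0,0,0.8,0,0,0,0,0.8],
  force=25,
)

```text
time_s: 4.08
tool_pos: [0.4598, -0.1094, 0.0808]
tool_rot: [-47.0, 90.0, -34.2]
force: [-1.1, -0.1, -0.3]
grip_width: 0.048
```

servo_tool(
  rows=[0,0,3,0,0.8,0,0,10,0,0.8,0,0,22,0,0.8,0,0,38,0,0.8,0,0,55,0,0.8,0,0,68,0,0.8,0,0,75,0,0.8,0,0,75,0,0.8],
)

```text
time_s: 4.75
tool_pos: [0.461, -0.1097, 0.1579]
tool_rot: [-38.6, 89.8, -25.8]
force: [0.9, 0.5, -1.2]
grip_width: 0.0441
```

```bash
cat > look.py <<'E'
from h import *
import sys
n=sys.argv[1]
for c in("top","side"):
    p=read_camera(c);P=pts(p);cv2.imwrite(f"pics/{n}_{c}.png",p["frame"])
    for m in sys.argv[2:]:
        for r in cut_out(m,p)[:1]:
            q=P[r["pixels"]];z=q[:,2];zt=np.nanpercentile(z,95)
            t=q[np.abs(z-zt)<.006];rect=cv2.minAreaRect((t[:,:2]*1000).astype(np.float32))
            print(c,m,round(r["score"],2),np.round(r["extent"]),"zt",round(zt,3),np.round(rect[0],1),np.round(rect[1],1),round(rect[2],1))
E
python3 s.py; python3 look.py b small_pot_mid oblong_pot_mid; python3 s.py
```

```text
4.75 [ 461.  -109.7  157.9] jaw 12.8 x [ 0.004 -0.002 -1.   ] F [ 0.9  0.5 -1.2] w 0.0441 q7 22
top small_pot_mid 0.35 [335. 262.  10.  39.] zt 0.062 [445.3 -94.3] [78.9  9. ] 9.1
top oblong_pot_mid 0.57 [336. 262.  10.  41.] zt 0.225 [463.9 -73.3] [31.1  3.4] 22.4
side oblong_pot_mid 0.67 [355. 197.  54.  38.] zt 0.059 [ 460.6 -115.1] [103.3  56.4] 9.4
5.05 [ 459.  -109.2  154.7] jaw 12.8 x [-0.001  0.001 -1.   ] F [-0.1 -0.1 -1.8] w 0.0437 q7 22
```

View pics/b_side.png

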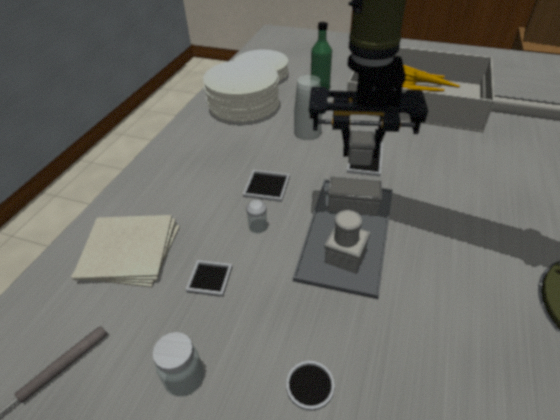

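servo_tool(
  rows=[8,10,8,0,0.8,24,30,20,0,0.8,42,51,25,-1,0.8,60,73,25,-1,0.8,78,95,25,-1,0.8,96,117,25,-2,0.8,114,140,25,-2,0.8,132,162,25,-3,0.8,150,185,25,-3,0.8,168,207,25,-3.2,0.8],
)

```text
time_s: 5.88
tool_pos: [0.6281, 0.0987, 0.1794]
tool_rot: [165.2, 89.9, 174.8]
force: [1.2, 0.1, -2.1]
grip_width: 0.0441
```

servo_tool(
  rows=[16,20,0,0,0.8,28,35,-5,0,0.8,34,42,-15,0,0.8,36.5,45,-35,0,0.8,36.5,45,-60,0,0.8,36.5,45,-85,0,0.8,36.5,45,-105,0,0.8,36.5,45,-120,0,0.8,36.5,45,-130,0,0.8,36.5,45,-130,0,0.8],
)

```text
time_s: 6.72
tool_pos: [0.6624, 0.1415, 0.0475]
tool_rot: [-175.2, 89.7, -165.6]
force: [-0.3, -0.7, -0.7]
grip_width: 0.0439
```

```bash
python3 s.py; python3 look.py c small_pot_mid small_well_floor; python3 s.py
python3 - <<'E'
import cv2
f=cv2.imread("pics/c_side.png")[180:330,120:320];cv2.imwrite("pics/c2.png",cv2.resize(f,(800,600)))
E
```

```text
6.7167 [662.4 141.5  47.5] jaw 9.6 x [-0.005 -0.001 -1.   ] F [-0.3 -0.7 -0.7] w 0.0439 q7 -21
side small_pot_mid 0.81 [203. 265.  29.  27.] zt 0.077 [662.5 151.5] [43. 25.] 10.1
side small_well_floor 0.89 [211. 280.  46.  29.] zt 0.01 [664.6 143.2] [65.7 66.5] 8.5
7.0167 [665.1 142.9  52.2] jaw 9.6 x [ 0.003  0.    -1.   ] F [ 0.2 -0.1 -2. ] w 0.0438 q7 -21
```

View pics/c2.png

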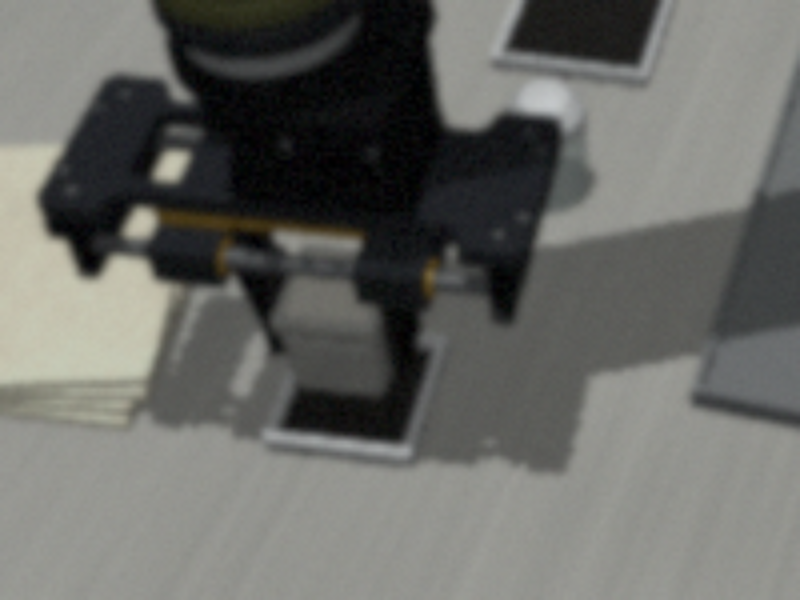

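servo_tool(
  rows=[0,0,-8,0,0.8,0,0,-15,0,0.8,0,0,-19,0,0.8,0,0,-22,0,0.8,0,0,-23.5,0,0.8,0,0,-24.5,0,0.8,0,0,-25,0,0.8,0,0,-25,0,0.8],
)

```text
time_s: 7.68
tool_pos: [0.6638, 0.1424, 0.027]
tool_rot: [-136.7, 89.9, -127.1]
force: [-4.7, -2.3, 8.9]
grip_width: 0.0438
```

```bash
python3 s.py; python3 look.py d small_pot_mid; python3 s.py
python3 - <<'E'
import cv2
f=cv2.imread("pics/d_side.png")[180:330,120:320];cv2.imwrite("pics/d2.png",cv2.resize(f,(800,600)))
E
```

```text
7.6833 [663.8 142.4  27. ] jaw 9.6 x [-0.001 -0.001 -1.   ] F [-4.7 -2.3  8.9] w 0.0438 q7 -22
side small_pot_mid 0.79 [206. 269.  27.  34.] zt 0.052 [662.6 142.9] [43.3 43.3] 9.3
7.8833 [663.8 142.4  27. ] jaw 9.6 x [-0.001 -0.001 -1.   ] F [-4.8 -2.7  8.7] w 0.0438 q7 -22
```

View pics/d2.png

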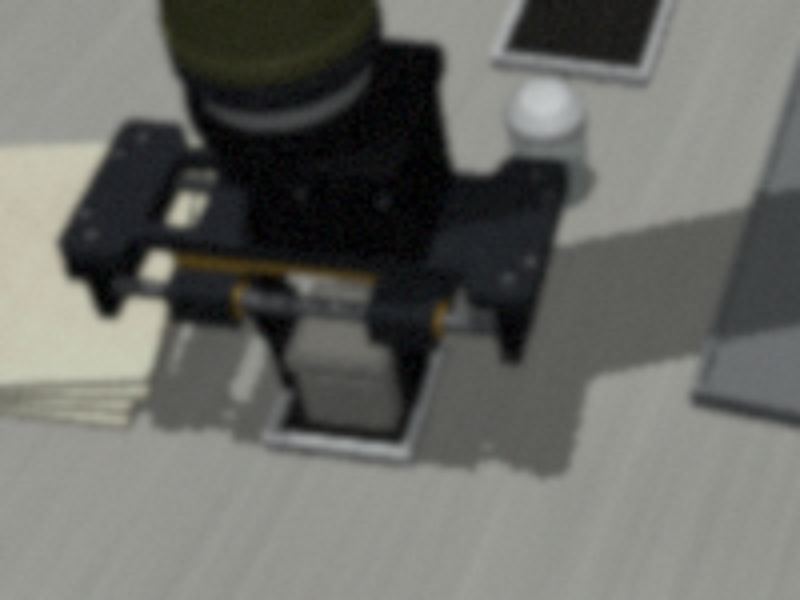

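servo_tool(
  rows=[0,0,0,0,0.6,0,0,0,0,0.3,0,0,0,0,0,0,0,0,0,0,0,0,0,0,0,0,0,0,0,0,0,0,15,0,0,0,0,45,0,0,0,0,85,0,0,0,0,120,0,0],
)

```text
time_s: 8.72
tool_pos: [0.664, 0.1429, 0.1481]
tool_rot: [60.4, 90.0, 70.0]
force: [1.2, 0.7, 1.0]
grip_width: 0.0857
```

servo_tool(
  rows=[-10,-5,20,0,0,-35,-18,30,0,0,-65,-34,30,0,0,-97,-52,30,0,0,-130,-70,30,0,0,-162,-87,30,0,0,-190,-101,30,0,0,-208,-111,25,0,0,-217,-116,15,0,0,-217,-116,0,0,0],
)

```text
time_s: 9.55
tool_pos: [0.4465, 0.0249, 0.1472]
tool_rot: [-63.8, 89.7, -54.3]
force: [-0.2, -0.1, -0.6]
grip_width: 0.0871
```

```bash
python3 s.py; python3 look.py e small_pot_mid small_well_floor round_pot_mid shaker_mid; python3 s.py
```

```text
9.55 [446.5  24.9 147.2] jaw 9.5 x [ 0.003 -0.004 -1.   ] F [-0.2 -0.1 -0.6] w 0.0871 q7 4
top small_pot_mid 0.92 [223. 156.  26.  26.] zt 0.055 [662.5 141.7] [43.6 43.9] 10.0
top small_well_floor 0.64 [225. 159.  32.  30.] zt 0.012 [664.1 143. ] [66.8 66.1] 9.2
top round_pot_mid 0.42 [158. 261.  36.  36.] zt 0.011 [440.8 270.4] [66.8 67.8] 45.7
top shaker_mid 0.89 [295. 173.  19.  20.] zt 0.067 [628.2  -4.3] [30.2 31.1] 15.9
side small_pot_mid 0.74 [208. 271.  32.  38.] zt 0.053 [663.4 141. ] [44.1 46.5] 8.6
side small_well_floor 0.91 [210. 280.  45.  34.] zt 0.01 [665.6 142.8] [67.2 68.2] 9.9
side round_pot_mid 0.65 [348. 230.  26.  37.] zt 0.107 [448.9  27.2] [43.1 43.8] 26.8
10.05 [447.7  27.  146. ] jaw 9.6 x [ 0.001  0.    -1.   ] F [ 1.   0.1 -1.7] w 0.0873 q7 4
```

View pics/e_side.png

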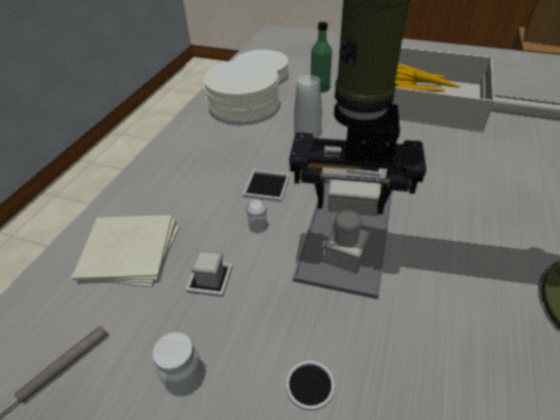

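The small pot stands in its well at about (208,271). The gripper is now above the round pot at (348,228).

servo_tool(
  rows=[0.5,0,-15,0,0,0.5,0,-35,0,0,0.5,0,-52,0,0,0.5,0,-62,0,0,0.5,0,-65,0,0.2,0.5,0,-65,0,0.4,0.5,0,-65,0,0.6,0.5,0,-65,0,0.8,0.5,0,-65,0,0.8,0.5,0,-65,0,0.8],
  force=20,
)

```text
time_s: 10.88
tool_pos: [0.4482, 0.0266, 0.0813]
tool_rot: [-26.6, 89.9, -17.0]
force: [-1.3, -0.5, -0.5]
grip_width: 0.0551
```

servo_tool(
  rows=[0,0,0,0,0.8,0,0,0,0,0.8,0,0,0,0,0.8],
  force=25,
)

```text
time_s: 11.13
tool_pos: [0.4479, 0.0266, 0.0809]
tool_rot: [-31.4, 90.0, -21.8]
force: [-0.1, 0.3, 2.9]
grip_width: 0.0454
```

servo_tool(
  rows=[0,0,3,0,0.8,0,0,10,0,0.8,0,0,22,0,0.8,0,0,36,0,0.8,0,0,50,0,0.8,0,0,60,0,0.8,0,0,60,0,0.8],
)

```text
time_s: 11.72
tool_pos: [0.4492, 0.0267, 0.1428]
tool_rot: [-22.3, 89.8, -12.7]
force: [0.0, -0.4, -1.9]
grip_width: 0.045
```

```bash
python3 s.py; python3 look.py f round_pot_mid square_pot_mid; python3 s.py
```

```text
11.7167 [449.2  26.7 142.8] jaw 9.6 x [ 0.004 -0.001 -1.   ] F [ 0.  -0.4 -1.9] w 0.045 q7 4
side round_pot_mid 0.61 [352. 205.  29.  39.] zt 0.166 [446.8  26.7] [44.5 42.9] 13.8
side square_pot_mid 0.82 [346. 248.  43.  51.] zt 0.06 [444.9  24.3] [66.1 63.7] 81.4
12.0167 [447.   26.7 139.8] jaw 9.6 x [-0.002  0.    -1.   ] F [-0.5  0.3 -0.9] w 0.0454 q7 4
```

View pics/f_side.png

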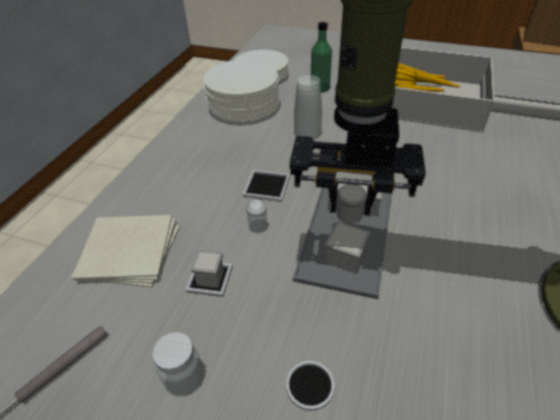

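servo_tool(
  rows=[0,10,5,0,0.8,-1,32,8,0,0.8,-1,58,8,0,0.8,-2,86,8,0,0.8,-3,115,8,0,0.8,-4,144,8,0,0.8,-5,173,8,0,0.8,-6,202,5,0,0.8,-6,226,-5,0,0.8,-6,240,-20,0,0.8],
)

```text
time_s: 12.85
tool_pos: [0.4415, 0.2715, 0.1218]
tool_rot: [48.3, 89.7, 58.1]
force: [0.3, -0.7, -1.4]
grip_width: 0.0457
```

servo_tool(
  rows=[0,5,-20,0,0.8,0,5,-40,0,0.8,0,5,-58,0,0.8,0,5,-70,0,0.8,0,5,-74,0,0.8,0,5,-74,0,0.8],
)

```text
time_s: 13.35
tool_pos: [0.4409, 0.2717, 0.0459]
tool_rot: [178.1, 89.9, -172.3]
force: [-0.8, -0.1, -0.5]
grip_width: 0.0451
```

```bash
python3 s.py; python3 look.py g round_pot_mid round_well_floor; python3 s.py
python3 - <<'E'
import cv2
f=cv2.imread("pics/g_side.png")[270:420,200:400];cv2.imwrite("pics/g2.png",cv2.resize(f,(800,600)))
E
```

```text
13.35 [440.9 271.7  45.9] jaw 9.6 x [-0.002 -0.    -1.   ] F [-0.8 -0.1 -0.5] w 0.0451 q7 -41
top round_pot_mid 0.56 [169. 261.   5.  13.] zt 0.069 [443.8 249.5] [10.1  0.2] 7.6
top round_well_floor 0.57 [171. 259.  15.  34.] zt 0.014 [446.5 247.2] [58.3 19.1] 13.2
side round_pot_mid 0.61 [314. 376.  36.  36.] zt 0.074 [440.8 279.9] [44.2 26.8] 10.1
side round_well_floor 0.81 [310. 391.  48.  36.] zt 0.01 [442.1 283.9] [68.7 45.1] 1.3
13.65 [442.4 271.9  47.6] jaw 9.6 x [ 0.002  0.    -1.   ] F [ 0.1 -0.5 -1.8] w 0.0454 q7 -41
```

View pics/g2.png

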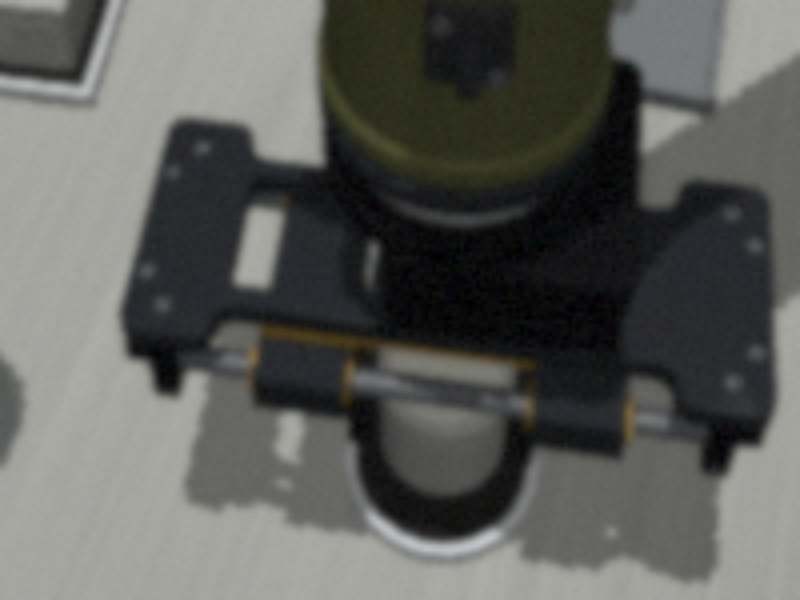

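servo_tool(
  rows=[0,0,-7,0,0.8,0,0,-13,0,0.8,0,0,-17,0,0.8,0,0,-19.5,0,0.8,0,0,-20.5,0,0.8,0,0,-21,0,0.8,0,0,-21,0,0.8],
)

```text
time_s: 14.23
tool_pos: [0.4411, 0.2713, 0.026]
tool_rot: [-131.0, 89.9, -121.3]
force: [-3.2, -2.4, 8.0]
grip_width: 0.0459
```

```bash
python3 s.py; python3 look.py i round_pot_mid round_well_floor; python3 s.py
```

```text
14.2333 [441.1 271.3  26. ] jaw 9.6 x [-0.001 -0.002 -1.   ] F [-3.2 -2.4  8. ] w 0.0459 q7 -42
top round_pot_mid 0.51 [170. 260.   2.   8.] zt 0.047 [443.2 248. ] [4.2 0.6] 11.7
top round_well_floor 0.75 [171. 256.  17.  26.] zt 0.012 [447.3 246.4] [51.7 16.9] 15.0
side round_pot_mid 0.71 [313. 384.  34.  37.] zt 0.053 [439.5 279.7] [44.2 26.4] 10.5
side round_well_floor 0.83 [312. 395.  46.  19.] zt 0.01 [438.6 291.9] [64.2 28.7] 11.6
14.5333 [441.2 271.3  26. ] jaw 9.6 x [-0.001 -0.002 -1.   ] F [-4.2 -2.9  7.7] w 0.0453 q7 -42
```

servo_tool(
  rows=[0,0,0,0,0.6,0,0,0,0,0.3,0,0,0,0,0,0,0,0,0,0,0,0,0,0,0,0,0,0,0,0,0,0,15,0,0,0,0,45,0,0,0,0,75,0,0,0,0,90,0,0],
)

```text
time_s: 15.37
tool_pos: [0.4427, 0.2729, 0.1185]
tool_rot: [19.1, 89.8, 28.8]
force: [1.1, 0.7, 0.5]
grip_width: 0.0863
```

servo_tool(
  rows=[0,-12,0,-2,0,1,-40,0,-4,0,1,-72,0,-6,0,2,-105,0,-9,0,2,-138,0,-12,0,3,-171,0,-14,0,3,-204,0,-16,0,3,-230,0,-17.5,0,3,-247,0,-17.5,0,3,-247,0,-17.5,0],
)

```text
time_s: 16.2
tool_pos: [0.4436, 0.0195, 0.1145]
tool_rot: [-121.5, 89.8, -129.8]
force: [-0.6, 0.1, -0.1]
grip_width: 0.0872
```

```bash
python3 s.py; python3 look.py j round_pot_mid round_well_floor square_pot_mid oblong_pot_mid jar_mid; python3 s.py
```

```text
16.2 [443.6  19.5 114.5] jaw -8.4 x [-0.002 -0.002 -1.   ] F [-0.6  0.1 -0.1] w 0.0872 q7 -14
top round_pot_mid 0.56 [159. 261.  23.  20.] zt 0.055 [440.5 270. ] [40.5 43.7] 1.6
top round_well_floor 0.92 [161. 259.  38.  33.] zt 0.012 [441.  272.1] [67.5 68.3] 3.1
top oblong_pot_mid 0.96 [347. 257.  37.  57.] zt 0.062 [ 459.6 -114.9] [103.8  54.4] 9.2
top jar_mid 0.61 [140. 171.  41.  34.] zt 0.088 [622.  317.1] [50.2 51.8] 67.6
side round_pot_mid 0.57 [315. 376.  32.  45.] zt 0.053 [441.  270.2] [44. 45.] 17.3
side round_well_floor 0.83 [312. 388.  48.  44.] zt 0.01 [441.8 278.7] [69.2 55.5] 7.9
side square_pot_mid 0.61 [348. 248.  47.  52.] zt 0.06 [445.5  24.7] [64.8 63.9] 82.3
side oblong_pot_mid 0.73 [357. 198.  54.  35.] zt 0.059 [ 458.1 -105.7] [100.9  38.9] 6.8
side jar_mid 0.61 [179. 364.  50.  63.] zt 0.087 [622.8 317. ] [51.9 52.2] 27.4
16.8 [444.7  25.  115.6] jaw -7.8 x [ 0.  0. -1.] F [ 0.3 -0.4 -0.3] w 0.0874 q7 -14
```

View pics/j_side.png

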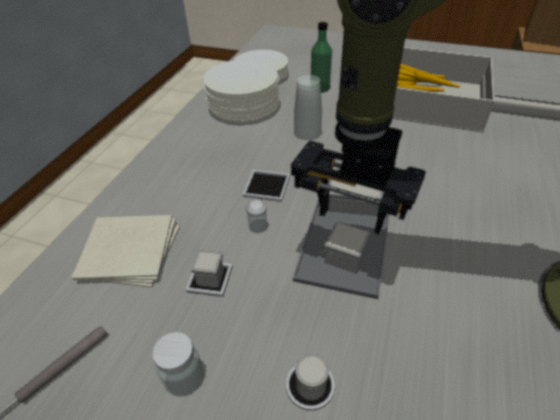

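The round pot stands in its well at about (313,378). The jaws are squared over the big square pot at (348,247).

servo_tool(
  rows=[0,0,-15,0,0,0,0,-40,0,0,0,0,-62,0,0,0,0,-77,0,0,0,0,-84,0,0,0,0,-84,0,0.2,0,0,-84,0,0.35,0,0,-84,0,0.5,0,0,-84,0,0.6,0,0,-84,0,0.6],
  force=20,
)

```text
time_s: 17.63
tool_pos: [0.4457, 0.0245, 0.0326]
tool_rot: [-8.8, 89.9, -16.7]
force: [1.1, 0.1, 3.2]
grip_width: 0.0637
```

servo_tool(
  rows=[0,0,0,0,0.6,0,0,0,0,0.6,0,0,0,0,0.6],
  force=35,
)

```text
time_s: 17.88
tool_pos: [0.4457, 0.0246, 0.0326]
tool_rot: [-10.4, 89.9, -18.3]
force: [-1.3, -0.0, 7.4]
grip_width: 0.0639
```

servo_tool(
  rows=[0,0,3,0,0.6,0,0,10,0,0.6,0,0,25,0,0.6,0,0,45,0,0.6,0,0,68,0,0.6,0,0,90,0,0.6,0,0,100,0,0.6,0,0,100,0,0.6],
)

```text
time_s: 18.55
tool_pos: [0.4461, 0.0246, 0.1337]
tool_rot: [-11.1, 89.7, -19.0]
force: [-0.1, -0.8, -3.7]
grip_width: 0.0637
```

```bash
python3 s.py; python3 look.py k square_pot_mid square_well_floor; python3 s.py
```

```text
18.55 [446.1  24.6 133.7] jaw -7.9 x [ 0.004 -0.001 -1.   ] F [-0.1 -0.8 -3.7] w 0.0637 q7 -13
top square_well_floor 0.82 [348. 165.  44.  45.] zt 0.011 [ 655.6 -126.1] [89.3 86.8] 6.3
side square_pot_mid 0.65 [351. 211.  43.  51.] zt 0.157 [444.5  30.6] [52.1 64. ] 83.5
side square_well_floor 0.72 [268. 187.  45.  28.] zt 0.01 [ 655.  -127.5] [85.2 90.6] 6.0
18.85 [443.6  24.7 130.2] jaw -7.9 x [-0.003  0.001 -1.   ] F [-0.4  0.3 -2.9] w 0.0636 q7 -13
```

View pics/k_side.png

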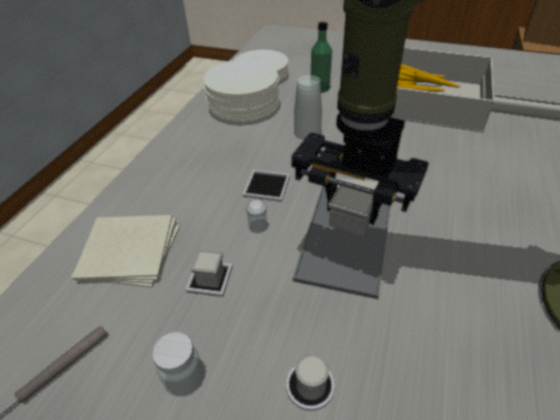

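servo_tool(
  rows=[7,-5,0,1,0.6,23,-16,0,3,0.6,43,-31,0,5,0.6,65,-46,0,7,0.6,87,-62,0,9,0.6,109,-78,0,11,0.6,131,-94,0,13,0.6,153,-110,0,14.3,0.6,175,-125,0,14.3,0.6,193,-138,0,14.3,0.6],
)

```text
time_s: 19.68
tool_pos: [0.6391, -0.1159, 0.1297]
tool_rot: [160.7, 89.9, 167.0]
force: [0.1, -0.3, -2.5]
grip_width: 0.0638
```

servo_tool(
  rows=[12,-9,-5,0,0.6,17,-12.5,-20,0,0.6,17.5,-12.5,-40,0,0.6,17.5,-12.5,-60,0,0.6,17.5,-12.5,-74,0,0.6,17.5,-12.5,-80,0,0.6,17.5,-12.5,-80,0,0.6],
)

```text
time_s: 20.27
tool_pos: [0.6533, -0.1255, 0.0487]
tool_rot: [159.9, 89.7, 166.3]
force: [-0.3, 0.5, -2.7]
grip_width: 0.0638
```

```bash
python3 s.py; python3 look.py l square_pot_mid square_well_floor; python3 s.py
python3 - <<'E'
import cv2
f=cv2.imread("pics/l_side.png")[90:240,170:370];cv2.imwrite("pics/l2.png",cv2.resize(f,(800,600)))
E
```

```text
20.2667 [ 653.3 -125.5   48.7] jaw 6.4 x [-0.004  0.001 -1.   ] F [-0.3  0.5 -2.7] w 0.0638 q7 0
top square_well_floor 0.72 [331. 167.  14.  42.] zt 0.012 [652.2 -90.8] [84.3 16.5] 4.1
side square_pot_mid 0.71 [262. 166.  28.  40.] zt 0.079 [ 655.  -123.7] [63.2 61.9] 7.5
side square_well_floor 0.92 [266. 190.  43.  27.] zt 0.01 [ 655.5 -124.8] [86.8 85. ] 6.4
20.5667 [ 656.1 -125.9   53.1] jaw 6.4 x [ 0.002 -0.001 -1.   ] F [-0.9 -0.4 -3. ] w 0.0639 q7 0
```

View pics/l2.png

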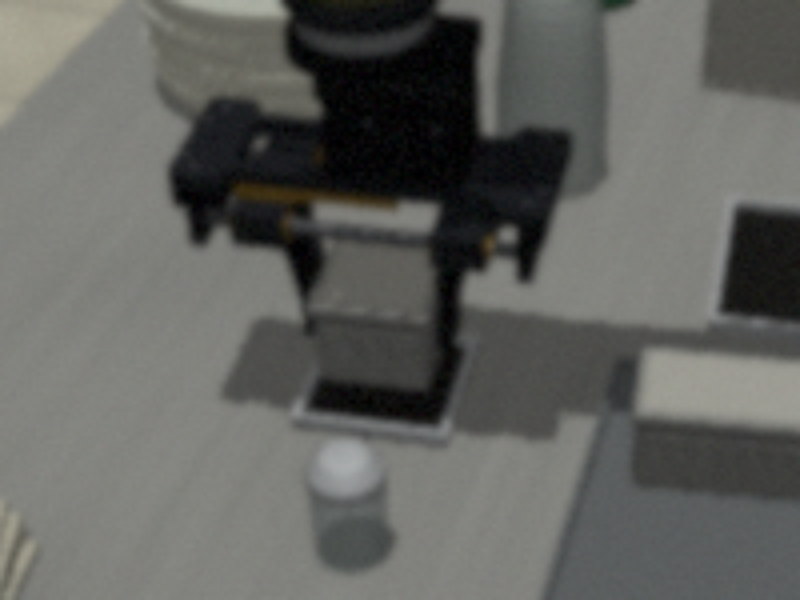

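servo_tool(
  rows=[0,0,-8,0,0.6,0,0,-15,0,0.6,0,0,-19,0,0.6,0,0,-21.5,0,0.6,0,0,-23,0,0.6,0,0,-23.5,0,0.6,0,0,-23.5,0,0.6],
)

```text
time_s: 21.15
tool_pos: [0.6542, -0.1259, 0.0297]
tool_rot: [-164.3, 89.8, -157.9]
force: [-6.2, -0.4, 10.7]
grip_width: 0.0638
```

```bash
python3 s.py; python3 look.py m square_pot_mid; python3 s.py
```

```text
21.15 [ 654.2 -125.9   29.7] jaw 6.4 x [-0.002 -0.001 -1.   ] F [-6.2 -0.4 10.7] w 0.0638 q7 -1
top square_pot_mid 0.58 [339. 165.   6.  31.] zt 0.105 [635.  -94.2] [31.4  1.5] 6.7
side square_pot_mid 0.55 [265. 177.  30.  37.] zt 0.057 [ 653.  -121.8] [64.3 61.5] 7.7
21.35 [ 654.2 -125.9   29.7] jaw 6.4 x [-0.002 -0.001 -1.   ] F [-7.6  0.1  9.3] w 0.0641 q7 -1
```

servo_tool(
  rows=[0,0,0,0,0.4,0,0,0,0,0.2,0,0,0,0,0,0,0,0,0,0,0,0,0,0,0,0,0,0,0,0,0,0,15,0,0,0,0,45,0,0,0,0,75,0,0,0,0,90,0,0],
)

```text
time_s: 22.18
tool_pos: [0.6573, -0.1256, 0.123]
tool_rot: [-14.5, 89.7, -8.1]
force: [1.5, -0.2, 1.5]
grip_width: 0.0868
```

servo_tool(
  rows=[-5,0,0,-4,0,-20,1,0,-10,0,-40,2,0,-17,0,-60,3,0,-24,0,-80,4,0,-31,0,-100,5,0,-38,0,-120,6,0,-45,0,-140,8,0,-52,0,-160,9,0,-59,0,-178,10,0,-66,0],
)

```text
time_s: 23.02
tool_pos: [0.476, -0.1156, 0.1184]
tool_rot: [-11.0, 90.0, -70.9]
force: [-0.4, -0.5, 0.4]
grip_width: 0.0869
```

servo_tool(
  rows=[-10,1,0,-7,0,-15,1,0,-14,0,-17.5,1.2,0,-19,0,-17.5,1.2,0,-21.2,0,-17.5,1.2,0,-21.2,0,-17.5,1.2,0,-21.2,0],
)

```text
time_s: 23.52
tool_pos: [0.4598, -0.1146, 0.1185]
tool_rot: [40.3, 90.0, -40.4]
force: [0.0, 0.3, -0.7]
grip_width: 0.0867
```

```bash
python3 s.py; python3 look.py n square_pot_mid square_well_floor oblong_pot_mid shaker_mid oblong_well_floor; python3 s.py
```

```text
23.5167 [ 459.8 -114.6  118.5] jaw -80.7 x [ 0.001 -0.001 -1.   ] F [ 0.   0.3 -0.7] w 0.0867 q7 -72
top square_well_floor 0.75 [348. 168.  46.  44.] zt 0.012 [ 654.9 -125.8] [86.5 85.7] 6.3
top oblong_pot_mid 0.5 [341. 259.  18.  56.] zt 0.278 [452.8 -85.5] [13.  76.9] 79.5
top shaker_mid 0.6 [293. 174.  19.  20.] zt 0.068 [627.5  -4.9] [28.9 29.3] 36.1
top oblong_well_floor 0.67 [447. 253.  19.  39.] zt 0.011 [ 470.3 -330.7] [75.9 53.6] 6.4
side square_pot_mid 0.96 [267. 176.  32.  39.] zt 0.056 [ 653.3 -126.2] [63.6 68.2] 6.1
side square_well_floor 0.84 [264. 190.  43.  28.] zt 0.01 [ 656. -125.] [86.8 86.8] 6.6
side oblong_pot_mid 0.81 [355. 199.  57.  39.] zt 0.059 [ 460.7 -114.8] [103.4  56.6] 9.7
side shaker_mid 0.72 [212. 280.  49.  33.] zt 0.01 [664.2 142. ] [64.5 68. ] 9.1
side oblong_well_floor 0.66 [364. 171.  32.  12.] zt 0.01 [ 461.2 -239.7] [74.4 20.5] 9.3
24.1167 [ 459.6 -114.7  118. ] jaw -80.8 x [-0. -0. -1.] F [0.6 0.2 0.4] w 0.0871 q7 -72
```

View pics/n_side.png

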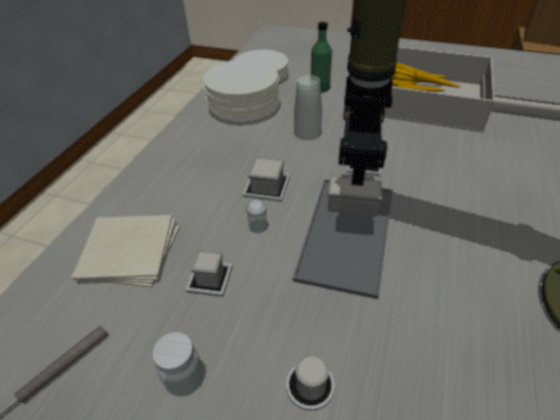

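The square pot is in its well at (267,178). The gripper is lined up across the oblong pot at (355,197).

servo_tool(
  rows=[0,0,-15,0,0,0,0,-40,0,0,0,0,-64,0,0,0,0,-79,0,0,0,0,-86.5,0,0,0,0,-86.5,0,0.2,0,0,-86.5,0,0.35,0,0,-86.5,0,0.5,0,0,-86.5,0,0.65,0,0,-86.5,0,0.7],
  force=20,
)

```text
time_s: 24.95
tool_pos: [0.4605, -0.1149, 0.0326]
tool_rot: [51.9, 89.9, -28.9]
force: [0.9, -0.9, 0.5]
grip_width: 0.0616
```

servo_tool(
  rows=[0,0,0,0,0.7,0,0,0,0,0.7,0,0,0,0,0.7,0,0,0,0,0.7],
  force=35,
)

```text
time_s: 25.28
tool_pos: [0.4603, -0.1152, 0.0324]
tool_rot: [38.9, 89.9, -41.8]
force: [-0.2, -2.3, 6.1]
grip_width: 0.0537
```

servo_tool(
  rows=[0,0,3,0,0.7,0,0,10,0,0.7,0,0,25,0,0.7,0,0,45,0,0.7,0,0,68,0,0.7,0,0,90,0,0.7,0,0,100,0,0.7,0,0,100,0,0.7],
)

```text
time_s: 25.95
tool_pos: [0.4612, -0.1149, 0.1338]
tool_rot: [57.2, 89.8, -23.6]
force: [0.3, 0.1, -2.8]
grip_width: 0.0537
```

```bash
python3 s.py; python3 look.py o oblong_pot_mid; python3 s.py
```

```text
25.95 [ 461.2 -114.9  133.8] jaw -80.8 x [ 0.004 -0.002 -1.   ] F [ 0.3  0.1 -2.8] w 0.0537 q7 -71
side oblong_pot_mid 0.77 [361. 157.  60.  42.] zt 0.157 [ 459.3 -112.9] [102.4  54.8] 9.1
26.15 [ 458.4 -114.3  130. ] jaw -80.8 x [-0.003  0.001 -1.   ] F [ 0.5 -0.8 -2. ] w 0.0539 q7 -71
```

View pics/o_side.png

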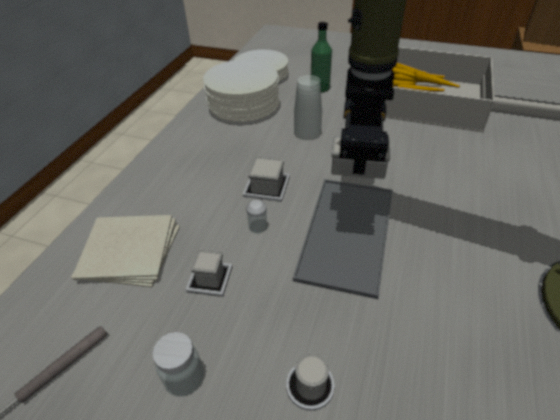

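servo_tool(
  rows=[0,-6,0,2,0.7,1,-16,0,7,0.7,1,-28,0,13,0.7,2,-40,0,19,0.7,2,-53,0,25,0.7,2,-66,0,31,0.7,3,-80,0,37,0.7,3,-94,0,43,0.7,4,-108,0,49,0.7,4,-122,0,55,0.7],
)

```text
time_s: 26.98
tool_pos: [0.4628, -0.2367, 0.1298]
tool_rot: [166.7, 89.8, 141.3]
force: [0.9, 0.6, -2.7]
grip_width: 0.0535
```

servo_tool(
  rows=[0.5,-14,0,6,0.7,1,-28,0,12,0.7,1.5,-40,0,18,0.7,2,-50,-4,24,0.7,2.5,-55,-15,29,0.7,2.7,-57,-32,32.3,0.7,2.7,-57,-52,32.3,0.7,2.7,-57,-70,32.3,0.7,2.7,-57,-79,32.3,0.7,2.7,-57,-80,32.3,0.7],
)

```text
time_s: 27.82
tool_pos: [0.4641, -0.2921, 0.0481]
tool_rot: [133.3, 89.6, 139.8]
force: [0.3, 0.4, -1.9]
grip_width: 0.0542
```

```bash
python3 s.py; python3 look.py q oblong_pot_mid oblong_well_floor; python3 s.py
python3 - <<'E'
import cv2
f=cv2.imread("pics/q_side.png")[70:220,270:470];cv2.imwrite("pics/q2.png",cv2.resize(f,(800,600)))
E
```

```text
27.8167 [ 464.1 -292.1   48.1] jaw 6.5 x [-0.005  0.004 -1.   ] F [ 0.3  0.4 -1.9] w 0.0542 q7 28
top oblong_pot_mid 0.68 [417. 257.  29.  32.] zt 0.078 [ 460.1 -261.7] [53.7 46.9] 7.6
top oblong_well_floor 0.75 [409. 258.  30.  43.] zt 0.012 [ 461.7 -257. ] [75.9 54.7] 7.8
side oblong_pot_mid 0.75 [368. 143.  29.  40.] zt 0.079 [ 466.  -286.3] [53.9 96.9] 6.6
side oblong_well_floor 0.68 [364. 162.  34.  28.] zt 0.009 [ 465.1 -273.3] [75.9 87.6] 8.0
28.1167 [ 467.2 -294.1   52.7] jaw 6.5 x [ 0.002 -0.001 -1.   ] F [-0.  -0.4 -2.4] w 0.0535 q7 28
```

View pics/q2.png

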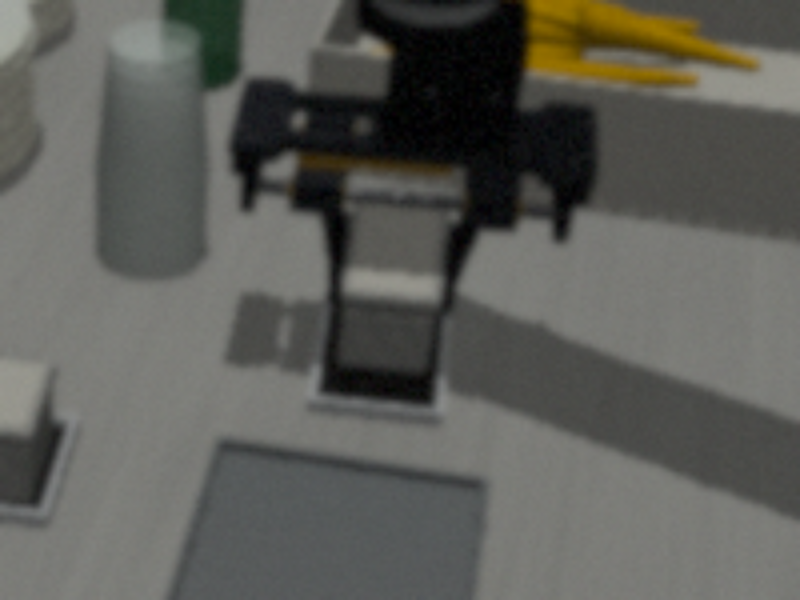

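View pics/q_top.png

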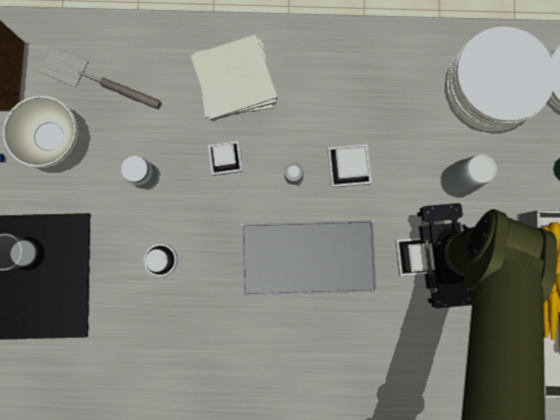

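The pot lines up with the well, with its near end about 4 mm inside the frame. I'll nudge it 2 mm towards −y and lower it.

servo_tool(
  rows=[0.5,-2,-6,0,0.7,0.5,-2,-14,0,0.7,0.5,-2,-19,0,0.7,0.5,-2,-21.5,0,0.7,0.5,-2,-23,0,0.7,0.5,-2,-23.5,0,0.7,0.5,-2,-23.5,0,0.7],
)

```text
time_s: 28.7
tool_pos: [0.466, -0.2953, 0.0294]
tool_rot: [166.9, 89.8, 173.5]
force: [-7.1, 3.5, 13.1]
grip_width: 0.0538
```

```bash
python3 s.py; python3 look.py r oblong_pot_mid oblong_well_floor; python3 s.py
python3 - <<'E'
import cv2
f=cv2.imread("pics/r_side.png")[70:220,270:470];cv2.imwrite("pics/r2.png",cv2.resize(f,(800,600)))
E
```

```text
28.7 [ 466.  -295.3   29.4] jaw 6.5 x [-0.003  0.    -1.   ] F [-7.1  3.5 13.1] w 0.0538 q7 27
top oblong_pot_mid 0.97 [419. 258.  28.  32.] zt 0.059 [ 462.3 -263.6] [52.4 44.8] 7.3
top oblong_well_floor 0.89 [410. 254.  28.  41.] zt 0.012 [ 461.9 -255.6] [76.8 52.9] 4.0
side oblong_pot_mid 0.64 [367. 152.  31.  45.] zt 0.057 [ 465.4 -287.8] [54.  92.7] 6.8
side oblong_well_floor 0.6 [366. 164.  30.  21.] zt 0.01 [ 463.2 -263.1] [75.6 68.7] 8.8
29.0 [ 466.1 -295.3   29.4] jaw 6.5 x [-0.003  0.    -1.   ] F [-7.1  2.7 12.1] w 0.0541 q7 27
```

View pics/r2.png

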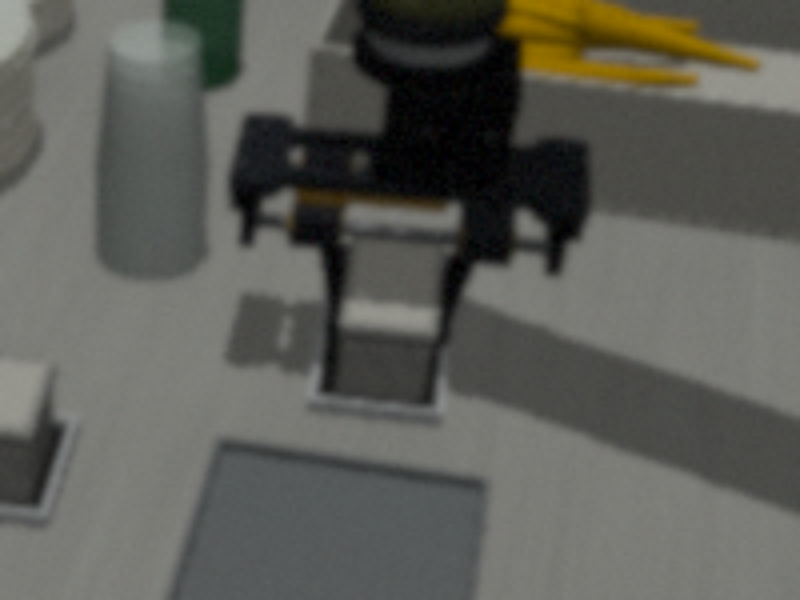

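servo_tool(
  rows=[0,0,0,0,0.5,0,0,0,0,0.2,0,0,0,0,0,0,0,0,0,0,0,0,0,0,0,0,0,0,0,0,0,0,15,0,0,0,0,45,0,0,0,0,85,0,0,0,0,120,0,0],
)

```text
time_s: 29.83
tool_pos: [0.4667, -0.2953, 0.1493]
tool_rot: [106.2, 89.9, 112.7]
force: [0.2, -0.2, 0.8]
grip_width: 0.0868
```

servo_tool(
  rows=[0,10,20,0,0,0,40,50,0,0,0,75,80,0,0,0,110,80,0,0,0,145,80,0,0,0,180,80,0,0,0,215,80,0,0,0,240,80,0,0,0,250,80,0,0,0,250,80,0,0],
)

```text
time_s: 30.67
tool_pos: [0.467, -0.043, 0.2283]
tool_rot: [-41.5, 90.0, -34.7]
force: [-0.8, -0.8, 0.2]
grip_width: 0.0869
```

```bash
python3 s.py; python3 look.py z oblong_pot_mid oblong_well_floor square_pot_mid square_well_floor small_pot_mid small_well_floor round_pot_mid round_well_floor shaker_mid jar_mid; python3 s.py
```

```text
30.6667 [467.  -43.  228.3] jaw 6.8 x [ 0.001 -0.    -1.   ] F [-0.8 -0.8  0.2] w 0.0869 q7 11
top oblong_pot_mid 0.74 [434. 256.  59.  36.] zt 0.059 [ 465.  -293.7] [ 53.8 105. ] 6.5
top square_pot_mid 0.86 [352. 164.  36.  35.] zt 0.059 [ 653.  -125.4] [64.6 63.9] 7.2
top square_well_floor 0.71 [348. 168.  45.  45.] zt 0.012 [ 654.9 -126. ] [86.5 85.8] 6.6
top small_pot_mid 0.58 [224. 158.  26.  22.] zt 0.055 [662.3 141.6] [44.2 43.7] 9.1
top small_well_floor 0.69 [227. 158.  34.  30.] zt 0.013 [663.8 142.9] [65.8 65.9] 9.4
top round_pot_mid 0.7 [160. 261.  25.  22.] zt 0.055 [440.2 270.4] [44.2 43.4] 29.1
top round_well_floor 0.82 [161. 260.  35.  36.] zt 0.012 [441.1 271.6] [67.2 69.5] 1.2
top shaker_mid 0.42 [350. 164.  36.  35.] zt 0.059 [ 653.  -125.3] [64.6 63.6] 7.2
top jar_mid 0.7 [139. 174.  42.  34.] zt 0.088 [621.  316.2] [49.9 51.4] 4.0
side oblong_pot_mid 0.89 [368. 149.  29.  45.] zt 0.056 [ 466.3 -294.6] [ 53.3 107.9] 7.3
side oblong_well_floor 0.61 [368. 158.  36.  40.] zt 0.01 [ 466.8 -293. ] [ 75.7 128.8] 6.4
side square_pot_mid 0.92 [264. 177.  33.  43.] zt 0.057 [ 653.9 -127. ] [64.2 66.6] 6.5
side square_well_floor 0.78 [267. 187.  46.  25.] zt 0.01 [ 654.7 -125.7] [84.7 87.1] 6.2
side small_pot_mid 0.83 [207. 270.  30.  38.] zt 0.053 [663.2 141.4] [44.2 44.6] 10.3
side small_well_floor 0.75 [212. 282.  50.  30.] zt 0.011 [665.6 142.3] [67.6 68.2] 9.4
side round_pot_mid 0.42 [259. 217.  23.  34.] zt 0.065 [628.5  -1.8] [31.6 27. ] 14.3
side round_well_floor 0.72 [266. 179.  34.  41.] zt 0.056 [ 653.9 -127. ] [64.2 66.6] 6.5
side shaker_mid 0.72 [209. 269.  32.  35.] zt 0.053 [663.3 141.4] [43.9 45.3] 11.5
side jar_mid 0.82 [179. 365.  52.  67.] zt 0.087 [623.1 317.6] [50.9 51.8] 67.1
31.7667 [466.8 -45.6 228.1] jaw 6.5 x [ 0. -0. -1.] F [-0.1 -0.5 -0.1] w 0.0869 q7 11
```

View pics/z_top.png

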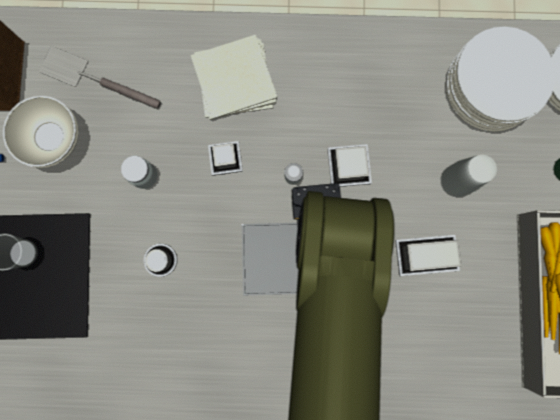

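View pics/z_side.png

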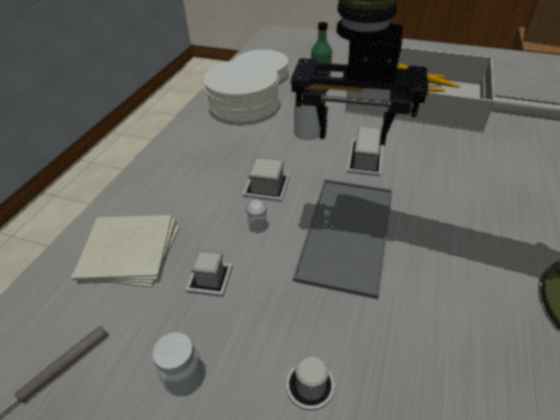

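All four pots sit level and centred within about 3 mm in their wells: oblong (368,149), square (266,177), small (208,270) and round (313,378). The shaker (257,215) and jar (176,360) have not moved.

```bash
python3 -c "
from cell import *
print(sign_off())"
```

```text
the job is handed in; nothing more can be done
None
```

All four pots are standing upright in their own wells, and I handed the job in at about 32 s of the 104 s allowed. I moved the small square pot first, then the round pot. Only after that did I lift the big square pot and then the oblong pot, turning the oblong one about 87° to fit its well.

**Last checks:**
- **Pots:** both cameras show all four lids level at the expected height, with each pot centred within about 3 mm of its well. The one exception is the round pot: the side view's detector missed it, so there I went by the picture itself.
- **Shaker and jar:** the jar measures within about 1.5 mm of its starting position, which is within calibration error. The shaker looks unmoved in both pictures.
- **Gripper:** it is open, raised to about 0.23 m and touching nothing.
- **Forces:** the force readings I took peaked at about 13 N per axis, when the oblong pot touched down.

**Checks that disagreed:** in the final look the detector mixed up some labels: it reported a pot as the shaker, the shaker as the round pot, and the square pot as the round well. The pictures and earlier detections cleared these up; one coordinate reported under "round pot" was in fact the shaker, in its original place.

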